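Fit the drive sleeve on the tilted bench spindle

TASK

Pick up the notched silvery aluminium sleeve and slide it, notched end first, onto the steel spigot of the tilted bench spindle. Its notches must drop over the two orange drive dogs, so turn it under a light push until you feel it drop, then seat it fully home against the shoulder, let go and move clear. Leave the plain golden brass sleeve and the oil tin where they stand.

Things in the scene. Friction and masses are not known exactly. Their poses are not given: they have to be found in the camera images.
- sleeve_centre (a point): Centre (half-way along) of the loose aluminium sleeve: tube 40 mm outside, 26 mm bore right through, 60 mm long, 0.13 to 0.25 kg. z axis: along the bore, from notched to plain end. It starts upright on the desk, notched end down. Four notches, 90 degrees apart, 10 mm deep, 10 mm wide at the bore, on its +x, +y, -x, -y sides.
- spigot: Fixed steel spigot, 24 mm diameter, 45 mm long, last 7 mm tapered to 17 mm. Origin: on its axis at the shoulder (top of the dark ring, 56 mm diameter, round its root), 118 mm above the desk. z axis: along the spigot to its tip, 30 degrees from vertical, leaning roughly towards the robot; y axis level. With the sleeve home the sleeve's centre is 30 mm along z.
- dogs (a point): Point on the spigot's axis 8 mm above the shoulder, level with the tops of two opposed orange dogs on the dark ring: each 8 mm wide, 8 mm high, reaching 21.5 mm from the axis. The ring is braked at a different angle each time; no reading tells it. Off the dogs' angle the sleeve stops 8 mm short; it drops within about 5 degrees either side; any 90 degree turn holds one such angle.
- brass_sleeve_centre (a point): Centre of the loose plain brass sleeve (no notches), 40 mm outside diameter, 60 mm long, standing upright on the desk. Not wanted: leave it alone. It and the aluminium one may stand in either of two places.
- oil_pot: Small round lidded tin, 51 mm diameter, 36 mm high, standing loose on the desk; origin at the centre of its underside. Leave it alone.
Things that resemble listed ones, but are neither listed nor needed, are in the scene too. What is shaped like the part that bears sleeve_centre but blue or pink is not meant.

How it is judged:
At the end, for the whole second after the job is handed in: The aluminium sleeve is on the spigot, notches over the dogs, its notched end within 2.5 mm of the shoulder, its centre within 3 mm of the spigot's axis in each direction and its axis within 0.08 rad of the spigot's; it is at rest and released (z of sleeve_centre in the frame of spigot between 0.028 and 0.0325 m and x of sleeve_centre in the frame of spigot between -0.003 and 0.003 m and y of sleeve_centre in the frame of spigot between -0.003 and 0.003 m and angle between the z axis of sleeve_centre and the z axis of spigot, either way round below 0.08 rad and linear speed of sleeve below 0.02 m/s and contact force between the fingers and sleeve below 0.1 N); the robot touches nothing.
It fails at once if the brass sleeve is moved by more than 20 mm (distance of brass_sleeve_centre from where it was at the start of the episode above 0.02 m).
It fails at once if the oil tin is moved by more than 20 mm (distance of oil_pot from where it was at the start of the episode above 0.02 m).
It also fails if it takes over 58 s, if anything falls off the work surface, if the arm or the gripper's body presses on something with over 40 N, if the wrist force passes 120 N, or if a joint passes its speed limit or range.

ROBOT

A 6-joint arm with a two-finger parallel gripper is mounted at the origin on the work surface; the furniture and walls round the work are solid. World frame = base frame: x ahead of the robot, y to its left, z up, the work surface at z = 0. Lengths are in m, angles in rad, forces in N, time in s.
With the tool pointing down it reaches from about 0.375 to 0.925 m from the base axis. Payload 5.7 kg.
Tool frame: the origin (TCP) lies between the finger pads; the fingertips stand 17 mm ahead of it and the grasp point (between the pads) lies 2 mm behind it; z points along the fingers, y is the direction in which the jaws open and shut (so a half turn about z gives the same grasp; the last joint's range is limited). The gripper opens to 85 mm and grips with 20 to 120 N. Pads are 22 mm wide; open, the fingers measure 114 mm over their backs; the gripper's body (76 mm by 85 mm) begins 54 mm behind the grasp point. The pads swing forward as they close: fully open they stand 13 mm farther back than shut.
Start: joints at [-0.115, 0.359, 1.51, -0, 1.272, -0.115], TCP at [0.6, -0, 0.248] pointing down, gripper open.
Joint ranges: [-2.97, 2.97], [-1.01, 2.36], [0.21, 2.38], [-0.96, 4.11], [0.2, 2.71], [-2.98, 2.98]. Speed limits (rad/s): [2.39, 2.39, 3.14, 3.14, 3.14, 3.14].

INTERFACE

Orientations are given as a 3x3 rotation matrix whose columns are the frame's x, y, z axes.
In Python, from station import env, imaging, job gives the robot as it stands. The module is installed in compiled form; this text tells all that it offers.
- The arm moves only by the tool move_arm, never from a script. Its argument "increments" is a list of rows, each an object of numbers: "x", "y", "z": the shift along the tool's x, y, z each as a share of 0.75 m, from -1 to 1; "ax", "ay", "az": the turn, a rotation vector about the tool's x, y, z each as a share of 0.5 rad, from -1 to 1. In form: [{"x": .., "y": .., "z": .., "ax": .., "ay": .., "az": ..}, ...]. A call has 1 to 8 rows; each row is the pose to reach, as a shift and turn from the pose commanded when the call began, along the tool's axes at that moment; what a row does not reach only later rows make up. A row lasts 1/10 s, in which the tool goes at most 50 mm and 8.59 degrees, less where a joint would pass 70% of its speed; a pose out of reach is approached as far as the arm can. A call with a number of a shift or a turn outside -1 to 1 is refused whole. A call with a gripper value outside its range is refused whole. "claw" is the closure, from 0 (fully open) to 1 (shut), set as the call begins (left out, the last holds). The fingers move at their own pace and stop on an object; the grip force is fixed at half the most. Time passes only in rows, so rows that repeat a pose let the fingers close. It gives the time, the measured TCP pose, the force and the opening at its end, in the units of the state.
- env.observe(): the state, without advancing time (a new reading comes with each control period).
- imaging.get_image(name): name is "scene" or "side" or "wrist"; returns a dict with "image" (480x640x3 uint8, red, green, blue), "camera_matrix" (3x3 intrinsics, pixels), "R" (3x3) and "t" (3): a world point X has camera coordinates R X + t; the wrist camera has in their place "hand_eye" (4x4, takes a point from camera to tool coordinates, whose origin is the TCP and whose axes are the flange's). Camera axes: x right, y down, z forward; pixel columns grow to the right and rows downward; lengths in m; the calibration is good to about 2 mm. A picture is of the moment at which its call begins: read the wrist's pose just before it. There is no depth.
- job.close_job(): hands the job in, once; it reports no verdict.
The state is a dict: "time": time; "qpos": joint angles; "qd": joint speeds; "effort": joint torques, N m; "position": TCP position; "orientation": TCP orientation; "contact_force": force on the tool from outside, world axes, zero at the start; "wrist_torque": the same for the moment, N m; "finger_gap": finger opening in m.
Only numpy, scipy, OpenCV 4.12 (cv2) and the standard library are available. Lean on these libraries where they do the work, as an engineer would, in place of code of your own. Each camera call takes 0.05 s, during which the arm holds its last target. There are 200 camera calls.

## Working session

There is one attempt and no reset: what is moved stays moved. The work goes in short steps, Python scripts to look and compute and a tool call to move; the robot and the scene stay as the last step left them, time stands still between calls to the robot, and variables do not carry over. Pictures are saved under pics/ and viewed, about 8 in all and at most 12, crops included, and the job is handed in when it is done.

Besides the shell and the picture viewer there is one more tool, called after ">>>" as name(argument=value, ...), one argument or row to a line, values as JSON. move_arm: Moves the arm, as the interface text tells. Its arguments: {"type":"object","properties":{"increments":{"type":"array"},"claw":{"type":"number"}},"required":["increments"]}

```bash
mkdir -p pics; python3 - <<'E'
from station import env, imaging
import cv2, numpy as np, pickle
s=env.observe(); print(s)
d={}
for n in("scene","side","wrist"):
    r=imaging.get_image(n); d[n]=r
    cv2.imwrite(f"pics/{n}0.png",r["image"][:,:,::-1])
    print(n,{k:np.round(v,4).tolist() for k,v in r.items() if k!="image"})
pickle.dump((s,d),open("v0.pkl","wb"))
E
```

```text
{'time': 0.0, 'qpos': array([-1.15116860e-01,  3.59527407e-01,  1.51142719e+00,  2.90654830e-06,
        1.27252824e+00, -1.15089040e-01]), 'qd': array([ 0.00175063, -0.0009528 ,  0.00044685, -0.00249239, -0.00024755,
        0.00118335]), 'effort': array([ 1.96551155e-03, -5.27614331e+01, -2.78626120e+01, -6.37880498e-05,
        1.32890840e-02, -2.81424428e-05]), 'position': array([5.99345031e-01, 5.89445273e-05, 2.47442231e-01]), 'orientation': array([[ 2.88833870e-05,  9.99998237e-01, -1.87735662e-03],
       [ 9.99999975e-01, -2.84706586e-05,  2.19871859e-04],
       [ 2.19818022e-04, -1.87736293e-03, -9.99998214e-01]]), 'contact_force': array([ 0.02346335, -0.0325297 ,  0.66279488]), 'wrist_torque': array([-0.0296264 ,  0.01870677, -0.03719872]), 'finger_gap': 0.08522106956432225}
scene {'camera_matrix': [[551.4733, 0.0, 325.5507], [0.0, 551.4733, 230.974], [0.0, 0.0, 1.0]], 'R': [[0.8452, -0.5339, 0.0258], [-0.2188, -0.3897, -0.8946], [0.4876, 0.7504, -0.4462]], 't': [-0.4146, 0.2711, 0.6929]}
side {'camera_matrix': [[623.3203, 0.0, 313.0239], [0.0, 623.3203, 245.0552], [0.0, 0.0, 1.0]], 'R': [[-0.9979, 0.0641, -0.0099], [0.0479, 0.625, -0.7791], [-0.0437, -0.778, -0.6268]], 't': [0.5482, -0.0214, 1.5673]}
wrist {'camera_matrix': [[350.4382, 0.0, 320.5013], [0.0, 350.4382, 235.5329], [0.0, 0.0, 1.0]], 'hand_eye': [[-0.0011, -0.9504, -0.311, 0.0816], [1.0, -0.0007, -0.0016, -0.0008], [0.0013, -0.311, 0.9504, -0.1251], [0.0, 0.0, 0.0, 1.0]]}
```

View pics/scene0.png

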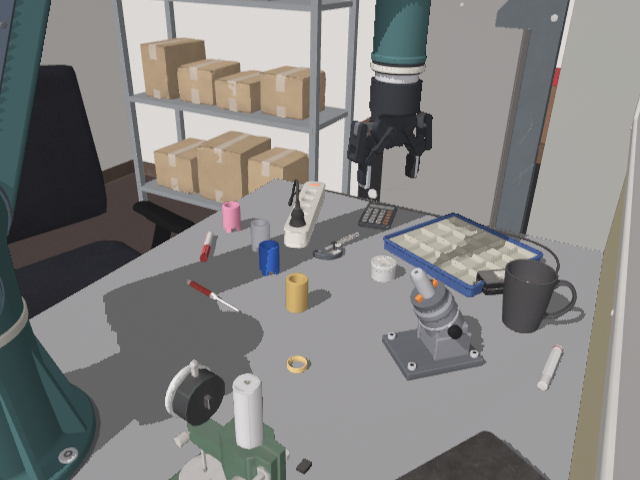

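View pics/side0.png

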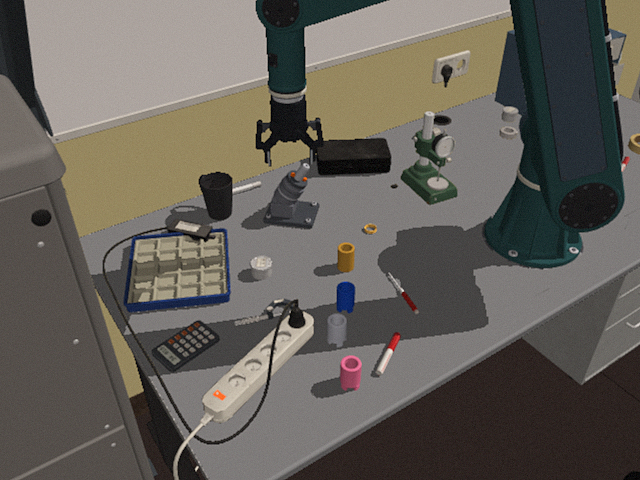

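The scene shows the aluminium (grey) sleeve at about (260,235), blue at (269,258), pink at (232,217), brass at (297,293), the tin at (383,268) and the spigot tip at (419,275). In the side view the sleeve is at (337,329) and the spigot tip at (307,168). Next I'll enlarge these.

```bash
python3 - <<'E'
import pickle,cv2,numpy as np
s,d=pickle.load(open("v0.pkl","rb"))
def c(n,x,y,w,h,f):
    return cv2.resize(d[n]["image"][y:y+h,x:x+w,::-1],None,fx=f,fy=f,interpolation=cv2.INTER_CUBIC)
a=np.hstack([c("scene",380,260,100,75,4),c("side",260,155,100,75,4)])
b=np.hstack([c("scene",230,205,100,75,4),c("side",300,290,100,75,4)])
cv2.imwrite("pics/c0.png",np.vstack([a,b]))
E
```

```text
(no output)
```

View pics/c0.png

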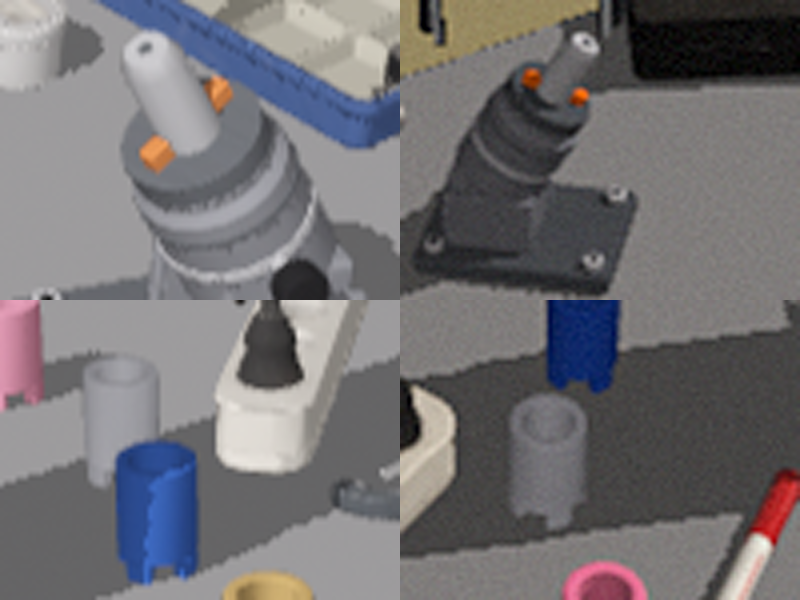

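View pics/wrist0.png

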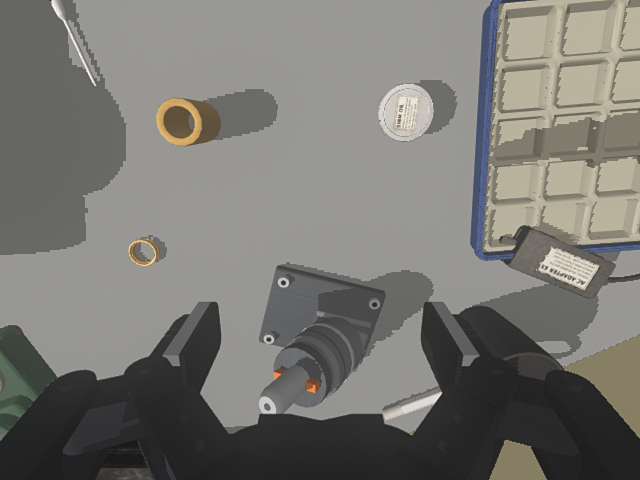

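The crops show the spigot tip at scene (416.7,271.7), side (306,165.5) and wrist (267,405). The dogs are at scene (419,298)/(434.5,283.5), side (293,174.5)/(304.7,179) and wrist (279,375)/(314,386). The sleeve's top centre is at scene (260,223), side (337,320).

```bash
cat > h.py <<'E'
import numpy as np, cv2
from scipy.optimize import least_squares
def cam(r,s=None):
    K=r["camera_matrix"]
    if "R" in r: return K,np.array(r["R"]),np.array(r["t"])
    H=r["hand_eye"]; T=np.eye(4); T[:3,:3]=s["orientation"]; T[:3,3]=s["position"]
    W=np.linalg.inv(T@H); return K,W[:3,:3],W[:3,3]
def proj(c,X):
    K,R,t=c; p=(R@np.atleast_2d(X).T).T+t; p=p@K.T; return p[:,:2]/p[:,2:]
def ray(c,uv):
    K,R,t=c; return -R.T@t, R.T@np.linalg.solve(K,[*uv,1.])
def onz(c,uv,z):
    o,d=ray(c,uv); return o+d*(z-o[2])/d[2]
def tri(cs,uvs,x0=(.6,0,.1)):
    f=lambda X:np.concatenate([proj(c,X)[0]-u for c,u in zip(cs,uvs)])
    r=least_squares(f,x0); return r.x,np.round(r.fun,1)
E
python3 - <<'E'
from h import *; import pickle
s,d=pickle.load(open("v0.pkl","rb"))
S,D,W=[cam(d[n],s) for n in("scene","side","wrist")]
q=lambda x,y,X,Y:((X+.5)/4-.5+x,(Y+.5)/4-.5+y)
print("tip",*tri([S,D,W],[q(380,260,147,47),q(260,155,185,43),(267,405)]))
print("tipSD",*tri([S,D],[q(380,260,147,47),q(260,155,185,43)]))
print("dogA",*tri([S,D,W],[q(380,260,157,152),q(260,155,180,96),(279,375)]))
print("dogB",*tri([S,D,W],[q(380,260,219,95),q(260,155,133,78),(314,386)]))
print("sl",*tri([S,D],[q(230,205,121,72),q(300,290,148,120)]))
for n,c,p in [("slS",S,q(230,205,121,72)),("slD",D,q(300,290,148,120)),("blueS",S,q(230,205,157,160)),("brassW",W,(182,121)),("pinkD",D,q(300,290,203,290)),]: print(n,onz(c,p,.06).round(4))
print("tin",onz(W,(406,112),.036).round(4))
for p in [(232,240),(247,226)]: print("strip",onz(S,p,.03).round(3))
print("strip edge near sleeve", onz(S,q(230,205,218,370-300),.035).round(3),onz(S,q(230,205,218,460-300),.0).round(3),onz(S,q(230,205,310,460-300),.0).round(3))
E
```

```text
tip [ 0.55718409 -0.12764092  0.15607633] [-2.1  0.5  0.1  0.6  1.   0.8]
tipSD [ 0.55847438 -0.12990396  0.15743904] [-0.3  0.2 -0.5 -0.4]
dogA [ 0.56137077 -0.13499696  0.11367703] [-2.   0.5 -0.2  0.2  0.9  0.8]
dogB [ 0.59238284 -0.13380231  0.12835068] [-1.2  0.3 -0.9  0.6  0.2  0.6]
sl [0.52132785 0.31039304 0.05960418] [-0.4  0.1 -0.3 -0.1]
slS [0.5218 0.3097 0.06  ]
slD [0.5207 0.3112 0.06  ]
blueS [0.4935 0.2131 0.06  ]
brassW [0.4802 0.0818 0.06  ]
pinkD [0.5052 0.4241 0.06  ]
tin [0.6751 0.0893 0.036 ]
strip [0.462 0.319 0.03 ]
strip [0.517 0.365 0.03 ]
strip edge near sleeve [0.592 0.333 0.035] [0.573 0.298 0.   ] [0.616 0.274 0.   ]
```

>>> move_arm(
  increments=[
    {"x":0.41,"y":-0.104,"z":0,"az":1},
    {"x":0.41,"y":-0.104,"z":0,"az":1},
    {"x":0.41,"y":-0.104,"z":0.06,"az":1},
    {"x":0.41,"y":-0.104,"z":0.07,"az":1},
    {"x":0.41,"y":-0.104,"z":0.07,"az":1},
    {"x":0.41,"y":-0.104,"z":0.07,"az":1},
    {"x":0.41,"y":-0.104,"z":0.07,"az":1},
    {"x":0.41,"y":-0.104,"z":0.07,"az":1},
  ],
)

```text
schema error: expected keys x, y, z, ax, ay, az
```

>>> move_arm(
  increments=[
    {"az":1},
    {"az":1},
    {"az":1},
    {"az":1},
  ],
)

```text
schema error: expected keys x, y, z, ax, ay, az
```

>>> move_arm(
  increments=[
    {"az":1},
    {"az":1},
    {"az":1},
    {"az":1},
  ],
)

```text
schema error: expected keys x, y, z, ax, ay, az
```

>>> move_arm(
  increments=[
    {"az":0.14},
    {"az":0.14},
    {"az":0.14},
  ],
)

```text
schema error: expected keys x, y, z, ax, ay, az
```

```bash
python3 - <<'E'
from station import env, imaging
import cv2, pickle
s=env.observe(); r=imaging.get_image("wrist"); print(s["time"],s["qpos"].round(3),s["position"].round(4),s["orientation"].round(3).tolist())
pickle.dump((s,r),open("v1.pkl","wb")); cv2.imwrite("pics/w1.png",r["image"][:,:,::-1])
E
```

```text
0.15 [-0.115  0.359  1.511  0.     1.272 -0.115] [0.5995 0.     0.2476] [[-0.0, 1.0, -0.001], [1.0, 0.0, 0.0], [0.0, -0.001, -1.0]]
```

View pics/w1.png

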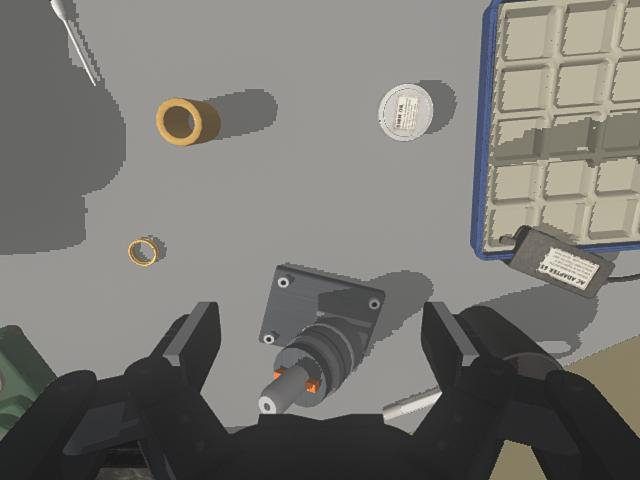

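The calls were refused because every row needs all six keys, so the arm hasn't moved and this view is unchanged (5 pictures viewed). I'll resend with full rows.

>>> move_arm(
  increments=[
    {"x":0.41,"y":-0.104,"z":0,"ax":0,"ay":0,"az":1},
    {"x":0.41,"y":-0.104,"z":0,"ax":0,"ay":0,"az":1},
    {"x":0.41,"y":-0.104,"z":0.06,"ax":0,"ay":0,"az":1},
    {"x":0.41,"y":-0.104,"z":0.07,"ax":0,"ay":0,"az":1},
    {"x":0.41,"y":-0.104,"z":0.07,"ax":0,"ay":0,"az":1},
    {"x":0.41,"y":-0.104,"z":0.07,"ax":0,"ay":0,"az":1},
    {"x":0.41,"y":-0.104,"z":0.07,"ax":0,"ay":0,"az":1},
    {"x":0.41,"y":-0.104,"z":0.07,"ax":0,"ay":0,"az":1},
  ],
)

```text
time: 1.0
position: [0.5197, 0.3109, 0.1943]
orientation: [[0.476, 0.88, -0.003], [0.88, -0.476, 0.0], [-0.001, -0.003, -1.0]]
contact_force: [-0.2, -0.9, -0.6]
finger_gap: 0.085
```

>>> move_arm(
  increments=[
    {"x":0,"y":0,"z":0,"ax":0,"ay":0,"az":1},
    {"x":0,"y":0,"z":0,"ax":0,"ay":0,"az":1},
    {"x":0,"y":0,"z":0,"ax":0,"ay":0,"az":1},
    {"x":0,"y":0,"z":0,"ax":0,"ay":0,"az":1},
  ],
)

```text
time: 1.4
position: [0.5223, 0.3065, 0.1959]
orientation: [[0.844, 0.536, 0.0], [0.536, -0.844, -0.0], [-0.0, 0.0, -1.0]]
contact_force: [0.3, -0.1, -0.2]
finger_gap: 0.0852
```

>>> move_arm(
  increments=[
    {"x":0,"y":0,"z":0,"ax":0,"ay":0,"az":1},
    {"x":0,"y":0,"z":0,"ax":0,"ay":0,"az":1},
    {"x":0,"y":0,"z":0,"ax":0,"ay":0,"az":1},
    {"x":0,"y":0,"z":0,"ax":0,"ay":0,"az":1},
  ],
)

```text
time: 1.8
position: [0.5224, 0.3064, 0.1959]
orientation: [[0.998, 0.065, 0.0], [0.065, -0.998, -0.0], [0.0, 0.0, -1.0]]
contact_force: [0.1, -0.2, -0.1]
finger_gap: 0.0855
```

>>> move_arm(
  increments=[
    {"x":0,"y":0,"z":0,"ax":0,"ay":0,"az":0.14},
    {"x":0,"y":0,"z":0,"ax":0,"ay":0,"az":0.14},
    {"x":0,"y":0,"z":0,"ax":0,"ay":0,"az":0.14},
  ],
)

```text
time: 2.1
position: [0.5223, 0.3068, 0.1959]
orientation: [[1.0, 0.002, 0.0], [0.002, -1.0, -0.0], [0.0, 0.0, -1.0]]
contact_force: [0.3, -0.3, -0.5]
finger_gap: 0.0851
```

```bash
python3 - <<'E'
from station import env, imaging
import cv2, pickle
s=env.observe(); r=imaging.get_image("wrist"); print(s["time"],s["qpos"].round(3),s["position"].round(4),s["orientation"].round(3).tolist())
pickle.dump((s,r),open("v1.pkl","wb")); cv2.imwrite("pics/w1.png",r["image"][:,:,::-1])
E
```

```text
2.1 [ 0.417  0.417  1.558 -0.     1.167  1.986] [0.5223 0.3068 0.1959] [[1.0, 0.002, 0.0], [0.002, -1.0, -0.0], [0.0, 0.0, -1.0]]
```

View pics/w1.png

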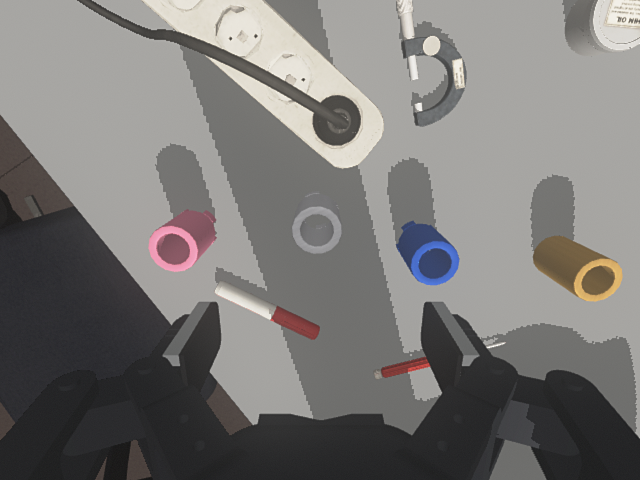

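The wrist picture shows the aluminium sleeve's top ring centred at (317,230), with free space either side along the jaw direction.

```bash
python3 - <<'E'
from h import *; import pickle
s,r=pickle.load(open("v1.pkl","rb")); W=cam(r,s)
X=onz(W,(317,230),.06); print(X, s["orientation"].T@(X-s["position"])/.75)
E
```

```text
[0.51998522 0.31142751 0.06      ] [-0.00304136 -0.00620956  0.18116728]
```

>>> move_arm(
  increments=[
    {"x":-0.0025,"y":-0.006,"z":0.07,"ax":0,"ay":0,"az":0},
    {"x":-0.0025,"y":-0.006,"z":0.12,"ax":0,"ay":0,"az":0},
    {"x":-0.0025,"y":-0.006,"z":0.17,"ax":0,"ay":0,"az":0},
    {"x":-0.0025,"y":-0.006,"z":0.207,"ax":0,"ay":0,"az":0},
    {"x":-0.0025,"y":-0.006,"z":0.207,"ax":0,"ay":0,"az":0},
    {"x":-0.0025,"y":-0.006,"z":0.207,"ax":0,"ay":0,"az":0},
  ],
)

```text
time: 2.75
position: [0.5201, 0.3119, 0.0407]
orientation: [[1.0, 0.001, -0.001], [0.001, -1.0, -0.0], [-0.001, 0.0, -1.0]]
contact_force: [0.1, 0.5, 1.1]
finger_gap: 0.0849
```

>>> move_arm(
  increments=[
    {"x":0,"y":0,"z":0,"ax":0,"ay":0,"az":0},
    {"x":0,"y":0,"z":0,"ax":0,"ay":0,"az":0},
    {"x":0,"y":0,"z":0,"ax":0,"ay":0,"az":0},
    {"x":0,"y":0,"z":0,"ax":0,"ay":0,"az":0},
    {"x":0,"y":0,"z":0,"ax":0,"ay":0,"az":0},
    {"x":0,"y":0,"z":0,"ax":0,"ay":0,"az":0},
    {"x":0,"y":0,"z":0,"ax":0,"ay":0,"az":0},
    {"x":0,"y":0,"z":0,"ax":0,"ay":0,"az":0},
  ],
  claw=1,
)

```text
time: 3.55
position: [0.5209, 0.3123, 0.0423]
orientation: [[1.0, 0.001, 0.002], [0.001, -1.0, 0.001], [0.002, -0.001, -1.0]]
contact_force: [-1.6, -0.9, 7.8]
finger_gap: 0.039
```

>>> move_arm(
  increments=[
    {"x":0,"y":0,"z":-0.05,"ax":0,"ay":0,"az":0},
    {"x":0,"y":0,"z":-0.12,"ax":0,"ay":0,"az":0},
    {"x":0,"y":0,"z":-0.18,"ax":0,"ay":0,"az":0},
    {"x":0,"y":0,"z":-0.24,"ax":0,"ay":0,"az":0},
    {"x":0,"y":0,"z":-0.29,"ax":0,"ay":0,"az":0},
    {"x":0,"y":0,"z":-0.29,"ax":0,"ay":0,"az":0},
  ],
)

```text
time: 4.15
position: [0.5232, 0.3135, 0.2649]
orientation: [[1.0, 0.001, 0.011], [0.001, -1.0, 0.005], [0.011, -0.005, -1.0]]
contact_force: [0.4, -0.0, -1.9]
finger_gap: 0.039
```

>>> move_arm(
  increments=[
    {"x":-0.031,"y":0.567,"z":0.0,"ax":0,"ay":0,"az":0},
    {"x":-0.031,"y":0.567,"z":0.0,"ax":0,"ay":0,"az":0},
    {"x":-0.031,"y":0.567,"z":0.0,"ax":0,"ay":0,"az":0},
    {"x":-0.031,"y":0.567,"z":0.0,"ax":-0.289,"ay":1,"az":0},
    {"x":-0.031,"y":0.567,"z":0.0,"ax":-0.289,"ay":1,"az":0},
    {"x":-0.031,"y":0.567,"z":0.0,"ax":-0.289,"ay":1,"az":0},
    {"x":-0.031,"y":0.567,"z":0.007,"ax":-0.289,"ay":1,"az":0},
    {"x":-0.031,"y":0.567,"z":0.007,"ax":-0.289,"ay":1,"az":0},
  ],
)

```text
time: 4.95
position: [0.4936, -0.0795, 0.251]
orientation: [[0.88, -0.033, 0.473], [0.037, -0.99, -0.137], [0.473, 0.138, -0.87]]
contact_force: [0.2, 0.9, -2.3]
finger_gap: 0.0388
```

>>> move_arm(
  increments=[
    {"x":0,"y":0,"z":0,"ax":0,"ay":0,"az":0},
    {"x":0,"y":0,"z":0,"ax":0,"ay":0,"az":0},
    {"x":0,"y":0,"z":0,"ax":0,"ay":0,"az":0},
    {"x":0,"y":0,"z":0,"ax":0,"ay":0,"az":0},
    {"x":0,"y":0,"z":0,"ax":0,"ay":0,"az":0},
  ],
)

```text
time: 5.45
position: [0.4993, -0.078, 0.2538]
orientation: [[0.879, -0.031, 0.477], [0.038, -0.99, -0.136], [0.476, 0.137, -0.869]]
contact_force: [-0.0, -0.1, -2.3]
finger_gap: 0.0387
```

```bash
python3 - <<'E'
from station import env, imaging
import cv2, pickle, numpy as np
s=env.observe(); print(s["time"],s["qpos"].round(3),s["position"].round(4),s["orientation"].round(4).tolist(),s["contact_force"],s["finger_gap"])
d={n:imaging.get_image(n) for n in("wrist","scene","side")}
pickle.dump((s,d),open("v2.pkl","wb"))
c=lambda n,x,y,w,h,f:cv2.resize(d[n]["image"][y:y+h,x:x+w,::-1],None,fx=f,fy=f,interpolation=cv2.INTER_CUBIC)
cv2.imwrite("pics/w2.png",np.vstack([c("wrist",160,200,320,140,2.5),np.hstack([c("scene",370,190,100,75,4)[:300],c("side",260,95,100,75,4)[:300]])])[:650])
E
```

```text
5.45 [-0.3    0.009  2.089  0.022  0.526  1.251] [ 0.4993 -0.078   0.2538] [[0.8785, -0.0313, 0.4767], [0.0383, -0.99, -0.1356], [0.4762, 0.1374, -0.8686]] [-0.01267001 -0.11657411 -2.25884357] 0.03866381205593746
```

View pics/w2.png

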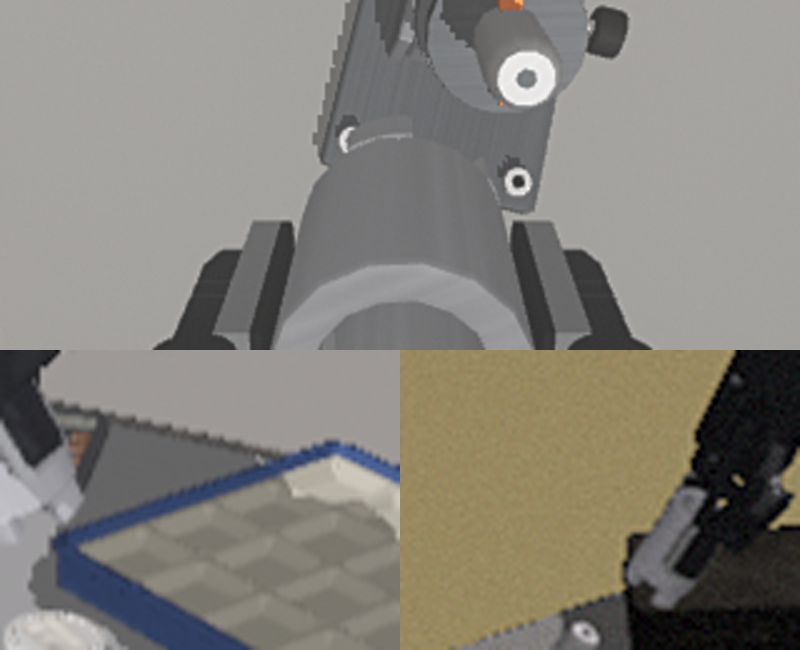

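The wrist crop shows the sleeve held straight between the pads, with the spigot tip face at wrist pixel (370.8,231.5). The tool stopped about 35 mm short in y. I'll crop the spigot to get its axis and the dog angle.

```bash
python3 - <<'E'
import pickle,cv2
s,d=pickle.load(open("v2.pkl","rb"))
im=d["wrist"]["image"][150:270,290:450,::-1]
cv2.imwrite("pics/w3.png",cv2.resize(im,None,fx=5,fy=5,interpolation=cv2.INTER_CUBIC))
E
```

```text
(no output)
```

View pics/w3.png

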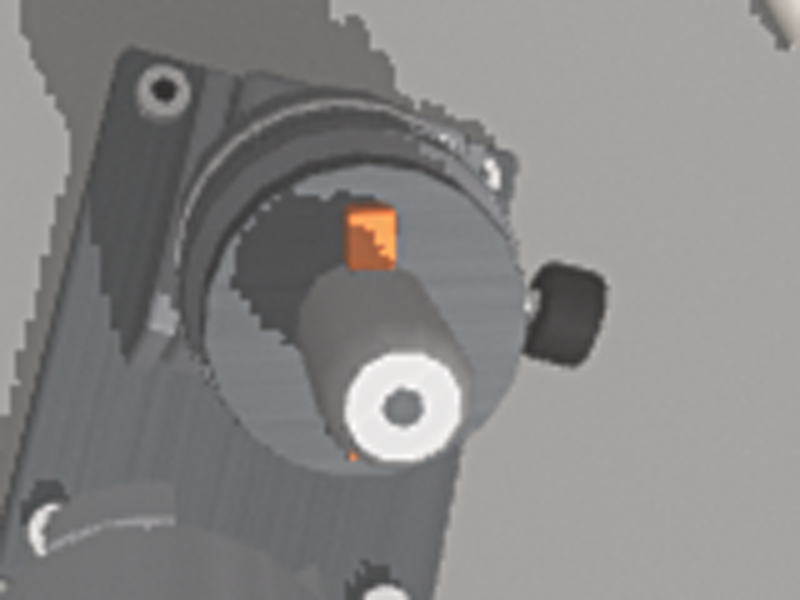

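The crop shows the tip face centre at crop (403,407), the shoulder ring centre near (365,318) with edges x 205–525 and y 160–475, and the upper dog's outer edge centred at (371,208).

```bash
cat > fit.py <<'E'
from h import *; import pickle
s,d=pickle.load(open("v2.pkl","rb")); W=cam(d["wrist"],s)
s0,d0=pickle.load(open("v0.pkl","rb")); S,D=cam(d0["scene"]),cam(d0["side"])
q=lambda X,Y:np.array([(X+.5)/5-.5+290,(Y+.5)/5-.5+150])
def frame(az,tilt=np.pi/6):
    z=np.array([np.sin(tilt)*np.cos(az),np.sin(tilt)*np.sin(az),np.cos(tilt)]); y=np.cross([0,0,1],z); y/=np.linalg.norm(y)
    return np.c_[np.cross(y,z),y,z]
th=np.linspace(0,2*np.pi,73)
def ringbox(c,F,o):
    p=proj(c,o+(F@np.c_[.028*np.cos(th),.028*np.sin(th),0*th].T).T); return np.r_[p.min(0),p.max(0)]
def f(p):
    o=np.array([p[0],p[1],.118]); F=frame(p[2]); tip=o+F[:,2]*.045
    dog=o+F@[.0215*np.cos(p[3]),.0215*np.sin(p[3]),.008]
    return np.r_[proj(W,tip)[0]-q(403,407), ringbox(W,F,o)-np.r_[q(205,160),q(525,475)], proj(W,dog)[0]-q(371,208),
      .3*(proj(S,tip)[0]-(416.3,271.4)),.3*(proj(D,tip)[0]-(305.9,165.4))]
r=least_squares(f,[.58,-.135,2.9,0])
if abs(f(r.x)).max()>5: r=min((least_squares(f,[.58,-.135,2.9,a]) for a in(0,1.6,3.1,-1.6)),key=lambda r:r.cost)
print(r.x[:2].round(4),np.degrees(r.x[2:]).round(1),r.fun.round(1))
o=np.array([*r.x[:2],.118]);F=frame(r.x[2])
R=s["orientation"]
print("axis in tool",(R.T@F[:,2]).round(4),"origin in tool",(R.T@(o-s["position"])).round(4))
print("dog dir in tool",(R.T@F@[np.cos(r.x[3]),np.sin(r.x[3]),0]).round(3))
# TCP for standoff: sleeve bottom lead
for h in (.045+.01,.02): 
  T=o+F[:,2]*(h+.0405); print(h,"shift share",(R.T@(T-s["position"])/.75).round(4))
zt=R.T@(-F[:,2]); ax=np.cross([0,0,1],zt); print("turn share",(ax/np.linalg.norm(ax)*np.arccos(zt[2])/.5).round(4))
print("sleeve plain end predicted px",proj(W,s["position"]+R@[[-.0005,0,-.0195]][0]).round(1))
E
python3 fit.py
```

```text
[ 0.5785 -0.1336] [ 166.4 -163.8] [ 0.3 -0.4 -1.  -0.1  0.7  0.4  0.   0.  -0.6  0.1  0.1  0. ]
axis in tool [-0.01    0.0174 -0.9998] origin in tool [0.0028 0.0339 0.1632]
dog dir in tool [ 0.999 -0.036 -0.011]
0.055 shift share [0.0025 0.0475 0.0903]
0.02 shift share [0.003  0.0466 0.137 ]
turn share [ 0.0349  0.02   -0.    ]
sleeve plain end predicted px [[325.1 353.6]]
```

```bash
cat >> fit.py <<'E'
print("rim")
for a in range(-90,91,15):
  v=lambda z:proj(W,s["position"]+R@[.02*np.cos(np.radians(a)),.02*np.sin(np.radians(a)),z])[0].round(1)
  print(a,v(.0405),v(.0305))
im=d["wrist"]["image"][235:285,280:370,::-1]
im=cv2.convertScaleAbs(im,alpha=2.2,beta=-120)
cv2.imwrite("pics/w4.png",cv2.resize(im,None,fx=8,fy=8,interpolation=cv2.INTER_CUBIC))
E
python3 fit.py | sed -n '/rim/,$p'
```

```text
rim
-90 [285.5 279.9] [283.5 288.7]
-75 [286.4 270.8] [284.5 279.1]
-60 [290.  262.1] [288.3 270.1]
-45 [296.  254.6] [294.7 262.2]
-30 [304.1 248.7] [303.1 256. ]
-15 [313.6 245. ] [313.2 252.1]
0 [323.9 243.7] [324.  250.8]
15 [334.1 245. ] [334.9 252.1]
30 [343.6 248.7] [344.9 256. ]
45 [351.6 254.5] [353.4 262.1]
60 [357.6 262.1] [359.7 270. ]
75 [361.2 270.7] [363.4 279.1]
90 [362.1 279.8] [364.4 288.6]
```

View pics/w4.png

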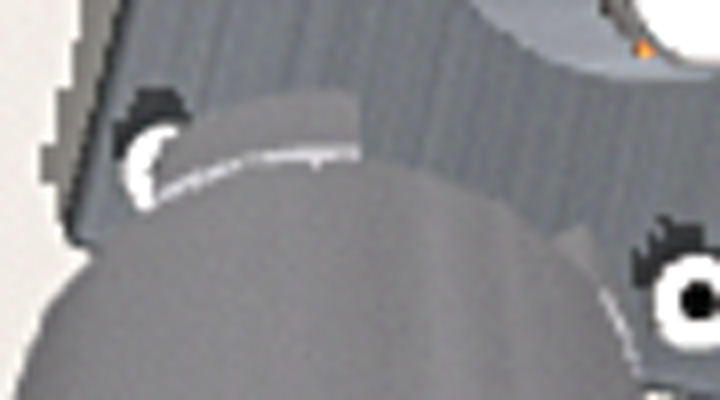

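The enlargement shows a leg from x≈300 to 325 and the next starting at x≈352, so a notch spans about 2° to 46° in the tool frame, centred near 24°. The dogs lie at −2°, so I need a turn of about −26° about tool z. One quick check of the sleeve's offset in the hand before that.

```bash
cat >> fit.py <<'E'
print("offs")
# observed: leg bottom rim at phi~0: (324.5,246.5); notch-level y 254 there ; plain end outer rim top of arc y = 200+265/2.5=306
for dx in(0,-.001,-.002):
  print(dx,[proj(W,s["position"]+R@[.02+dx,0,z])[0].round(1)[1] for z in(.0405,.0425,.0305,.0325,-.0195,-.0175)])
E
python3 fit.py | sed -n '/offs/,$p'
```

```text
offs
0 [np.float64(243.7), np.float64(242.4), np.float64(250.8), np.float64(249.3), np.float64(302.9), np.float64(300.0)]
-0.001 [np.float64(245.6), np.float64(244.3), np.float64(252.7), np.float64(251.2), np.float64(305.5), np.float64(302.6)]
-0.002 [np.float64(247.5), np.float64(246.1), np.float64(254.7), np.float64(253.2), np.float64(308.0), np.float64(305.1)]
```

>>> move_arm(
  increments=[
    {"x":0.0025,"y":0.0475,"z":0.0,"ax":0.035,"ay":0.02,"az":0},
    {"x":0.0025,"y":0.0475,"z":0.03,"ax":0.035,"ay":0.02,"az":0},
    {"x":0.0025,"y":0.0475,"z":0.06,"ax":0.035,"ay":0.02,"az":0},
    {"x":0.0025,"y":0.0475,"z":0.08,"ax":0.035,"ay":0.02,"az":0},
    {"x":0.0025,"y":0.0475,"z":0.08,"ax":0.035,"ay":0.02,"az":0},
  ],
)

```text
time: 6.1
position: [0.528, -0.1227, 0.2058]
orientation: [[0.875, -0.025, 0.483], [0.037, -0.992, -0.118], [0.483, 0.121, -0.867]]
contact_force: [0.6, 0.4, -2.3]
finger_gap: 0.0387
```

>>> move_arm(
  increments=[
    {"x":0,"y":0,"z":0,"ax":0,"ay":0,"az":-0.9},
    {"x":0,"y":0,"z":0,"ax":0,"ay":0,"az":-0.9},
    {"x":0,"y":0,"z":0,"ax":0,"ay":0,"az":-0.9},
    {"x":0,"y":0,"z":0,"ax":0,"ay":0,"az":-0.9},
    {"x":0,"y":0,"z":0,"ax":0,"ay":0,"az":-0.9},
    {"x":0,"y":0,"z":0,"ax":0,"ay":0,"az":-0.9},
  ],
)

```text
time: 6.7
position: [0.5283, -0.1229, 0.2081]
orientation: [[0.799, 0.354, 0.487], [0.463, -0.878, -0.12], [0.385, 0.321, -0.865]]
contact_force: [-0.1, 0.1, -2.4]
finger_gap: 0.0388
```

```bash
python3 - <<'E'
from station import env, imaging
import cv2, pickle
s=env.observe(); r=imaging.get_image("wrist"); print(s["time"],s["qpos"].round(3),s["position"].round(4),s["orientation"].round(4).tolist(),s["contact_force"].round(1),s["wrist_torque"].round(2))
pickle.dump((s,r),open("v5.pkl","wb"))
cv2.imwrite("pics/w5.png",cv2.resize(r["image"][190:340,220:420,::-1],None,fx=4,fy=4,interpolation=cv2.INTER_CUBIC))
E
```

```text
6.7 [-0.413  0.14   2.095  0.224  0.397  0.52 ] [ 0.5283 -0.1229  0.2081] [[0.7985, 0.3545, 0.4866], [0.4628, -0.8784, -0.1195], [0.385, 0.3206, -0.8654]] [-0.1  0.1 -2.4] [0.1  0.45 0.04]
```

View pics/w5.png

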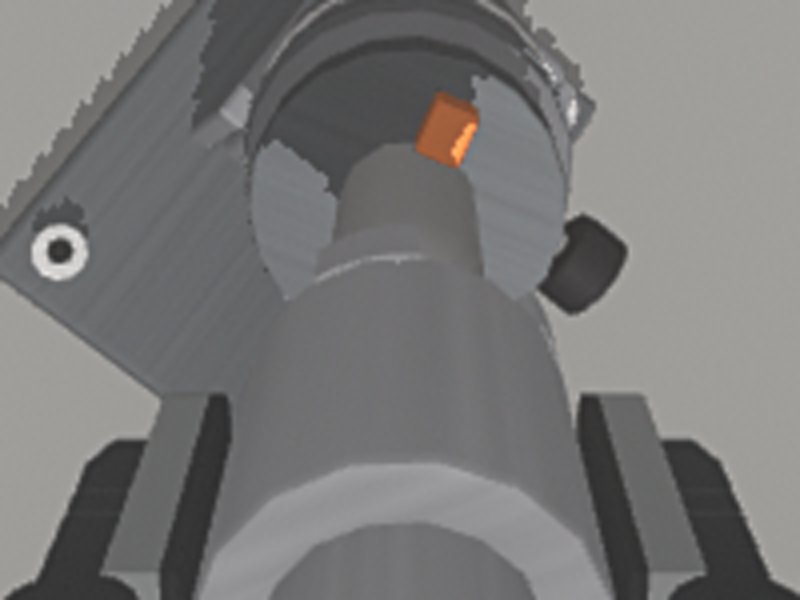

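The sleeve sits about 1.5 mm towards −x in the hand. In this view it lies just above the spigot tip, with the dog on the notch's side as intended.

```bash
cat > rel.py <<'E'
from station import env
from h import *
o=np.array([.5785,-.1336,.118]);az=np.radians(166.4)
a=np.array([.5*np.cos(az),.5*np.sin(az),.75**.5])
def rel(s):
    R=s["orientation"]; p=R.T@(o-s["position"]); v=R.T@a
    lat=(p+v*(-p[2]/v[2])) # axis point at TCP height
    return dict(lat_mm=(lat[:2]*1e3+[1.5,0]).round(2),tilt=v[:2].round(4),bottom_mm=round((-(p@v)-0)*0+((s["position"]-o)@a-.0405)*1e3,2),
     F=(R.T@s["contact_force"]).round(1),M=(R.T@s["wrist_torque"]).round(2),t=s["time"],q6=round(s["qpos"][5],3))
if __name__=="__main__": print(rel(env.observe()))
E
python3 rel.py
```

```text
{'lat_mm': array([ 2.05, -1.39]), 'tilt': array([-0.0004,  0.002 ]), 'bottom_mm': np.float64(63.1), 'F': array([-1.4, -1.4,  1.9]), 'M': array([ 0.24, -0.29, -0.05]), 't': 6.75, 'q6': np.float64(0.52)}
```

>>> move_arm(
  increments=[
    {"x":0.0027,"y":-0.0019,"z":0,"ax":0,"ay":0,"az":0},
    {"x":0.0027,"y":-0.0019,"z":0.012,"ax":0,"ay":0,"az":0},
    {"x":0.0027,"y":-0.0019,"z":0.02,"ax":0,"ay":0,"az":0},
    {"x":0.0027,"y":-0.0019,"z":0.027,"ax":0,"ay":0,"az":0},
    {"x":0.0027,"y":-0.0019,"z":0.034,"ax":0,"ay":0,"az":0},
    {"x":0.0027,"y":-0.0019,"z":0.04,"ax":0,"ay":0,"az":0},
    {"x":0.0027,"y":-0.0019,"z":0.04,"ax":0,"ay":0,"az":0},
  ],
)

```text
time: 7.45
position: [0.5445, -0.1251, 0.1816]
orientation: [[0.798, 0.356, 0.486], [0.465, -0.877, -0.12], [0.384, 0.322, -0.866]]
contact_force: [1.1, -4.8, -3.6]
finger_gap: 0.0386
```

```bash
python3 rel.py
```

```text
{'lat_mm': array([ 0.23, -0.69]), 'tilt': array([-0.0008,  0.0025]), 'bottom_mm': np.float64(32.15), 'F': array([-2.7,  3.5,  4.3]), 'M': array([-0.45, -0.72,  0.01]), 't': 7.45, 'q6': np.float64(0.499)}
```

>>> move_arm(
  increments=[
    {"x":0,"y":0.001,"z":0.005,"ax":0,"ay":0,"az":0},
    {"x":0,"y":0.001,"z":0.012,"ax":0,"ay":0,"az":0},
    {"x":0,"y":0.001,"z":0.018,"ax":0,"ay":0,"az":0},
    {"x":0,"y":0.001,"z":0.024,"ax":0,"ay":0,"az":0},
    {"x":0,"y":0.001,"z":0.024,"ax":0,"ay":0,"az":0},
  ],
)

```text
time: 7.95
position: [0.5532, -0.1275, 0.1661]
orientation: [[0.798, 0.357, 0.486], [0.465, -0.877, -0.12], [0.384, 0.321, -0.866]]
contact_force: [1.1, -4.7, -3.9]
finger_gap: 0.039
```

```bash
python3 rel.py
```

```text
{'lat_mm': array([ 0.34, -0.95]), 'tilt': array([-0.001 ,  0.0018]), 'bottom_mm': np.float64(14.22), 'F': array([-2.8,  3.3,  4.4]), 'M': array([-0.35, -0.7 ,  0.05]), 't': 7.95, 'q6': np.float64(0.469)}
```

>>> move_arm(
  increments=[
    {"x":0,"y":0.001,"z":0.003,"ax":0,"ay":0,"az":0},
    {"x":0,"y":0.001,"z":0.006,"ax":0,"ay":0,"az":0},
    {"x":0,"y":0.001,"z":0.009,"ax":0,"ay":0,"az":0},
    {"x":0,"y":0.001,"z":0.011,"ax":0,"ay":0,"az":0},
    {"x":0,"y":0.001,"z":0.011,"ax":0,"ay":0,"az":0},
  ],
)

```text
time: 8.45
position: [0.5574, -0.1291, 0.1597]
orientation: [[0.798, 0.357, 0.486], [0.465, -0.877, -0.12], [0.384, 0.322, -0.866]]
contact_force: [-0.2, -4.1, -3.8]
finger_gap: 0.0386
```

```bash
python3 rel.py
```

```text
{'lat_mm': array([ 0.2 , -1.85]), 'tilt': array([-0.0006,  0.0023]), 'bottom_mm': np.float64(6.4), 'F': array([-3.5,  2.3,  3.7]), 'M': array([-0.27, -0.66, -0.04]), 't': 8.45, 'q6': np.float64(0.453)}
```

>>> move_arm(
  increments=[
    {"x":0,"y":0,"z":0.002,"ax":0,"ay":0,"az":0},
    {"x":0,"y":0,"z":0.004,"ax":0,"ay":0,"az":0},
    {"x":0,"y":0,"z":0.006,"ax":0,"ay":0,"az":0},
    {"x":0,"y":0,"z":0.006,"ax":0,"ay":0,"az":0},
  ],
)

```text
time: 8.85
position: [0.5597, -0.1298, 0.156]
orientation: [[0.798, 0.356, 0.487], [0.465, -0.877, -0.12], [0.384, 0.322, -0.865]]
contact_force: [0.0, -4.6, -1.9]
finger_gap: 0.0389
```

```bash
python3 rel.py
```

```text
{'lat_mm': array([ 0.12, -2.09]), 'tilt': array([-0.0004,  0.0026]), 'bottom_mm': np.float64(1.94), 'F': array([-2.9,  3.4,  2.2]), 'M': array([-0.6 , -0.76, -0.07]), 't': 8.85, 'q6': np.float64(0.444)}
```

It has passed the 8 mm level without a stop, so the notches are over the dogs. Now I'll push gently until it seats.

>>> move_arm(
  increments=[
    {"x":0,"y":0,"z":0.002,"ax":0,"ay":0,"az":0},
    {"x":0,"y":0,"z":0.004,"ax":0,"ay":0,"az":0},
    {"x":0,"y":0,"z":0.004,"ax":0,"ay":0,"az":0},
  ],
)

```text
time: 9.15
position: [0.5603, -0.1298, 0.155]
orientation: [[0.797, 0.356, 0.488], [0.466, -0.877, -0.121], [0.385, 0.323, -0.865]]
contact_force: [-17.5, -2.8, 24.2]
finger_gap: 0.039
```

```bash
python3 rel.py
```

```text
{'lat_mm': array([ 0.04, -2.01]), 'tilt': array([0.0008, 0.0038]), 'bottom_mm': np.float64(0.79), 'F': array([ -5.9,   4. , -29.2]), 'M': array([-0.62, -1.26,  0.03]), 't': 9.15, 'q6': np.float64(0.438)}
```

Contact force is about 30 N at an estimated 0.8 mm, so the sleeve is home. I'll ease the push, release and take a look.

>>> move_arm(
  increments=[
    {"x":0,"y":0,"z":-0.002,"ax":0,"ay":0,"az":0},
    {"x":0,"y":0,"z":-0.002,"ax":0,"ay":0,"az":0},
  ],
)

```text
time: 9.35
position: [0.5602, -0.1298, 0.1552]
orientation: [[0.797, 0.356, 0.487], [0.465, -0.877, -0.12], [0.384, 0.322, -0.865]]
contact_force: [-5.3, -4.3, 4.8]
finger_gap: 0.0394
```

>>> move_arm(
  increments=[
    {"x":0,"y":0,"z":0,"ax":0,"ay":0,"az":0},
    {"x":0,"y":0,"z":0,"ax":0,"ay":0,"az":0},
    {"x":0,"y":0,"z":0,"ax":0,"ay":0,"az":0},
    {"x":0,"y":0,"z":0,"ax":0,"ay":0,"az":0},
    {"x":0,"y":0,"z":0,"ax":0,"ay":0,"az":0},
    {"x":0,"y":0,"z":0,"ax":0,"ay":0,"az":0},
    {"x":0,"y":0,"z":0,"ax":0,"ay":0,"az":0},
    {"x":0,"y":0,"z":0,"ax":0,"ay":0,"az":0},
  ],
  claw=0,
)

```text
time: 10.15
position: [0.5601, -0.1296, 0.1546]
orientation: [[0.798, 0.357, 0.486], [0.465, -0.877, -0.119], [0.384, 0.321, -0.866]]
contact_force: [-0.3, -0.2, -0.0]
finger_gap: 0.0851
```

>>> move_arm(
  increments=[
    {"x":0,"y":0,"z":-0.03,"ax":0,"ay":0,"az":0},
    {"x":0,"y":0,"z":-0.07,"ax":0,"ay":0,"az":0},
    {"x":0,"y":0,"z":-0.12,"ax":0,"ay":0,"az":0},
    {"x":0,"y":0,"z":-0.16,"ax":0,"ay":0,"az":0},
    {"x":0,"y":0,"z":-0.16,"ax":0,"ay":0,"az":0},
    {"x":0,"y":0,"z":-0.16,"ax":0,"ay":0,"az":0},
  ],
)

```text
time: 10.75
position: [0.502, -0.1154, 0.2591]
orientation: [[0.797, 0.356, 0.488], [0.465, -0.877, -0.12], [0.385, 0.323, -0.865]]
contact_force: [0.0, 0.6, -0.7]
finger_gap: 0.0857
```

```bash
python3 - <<'E'
from station import env, imaging
import cv2, pickle, numpy as np
from h import *; from rel import rel,o,a
s=env.observe(); print(s["position"],rel(s))
d={n:imaging.get_image(n) for n in("wrist","scene","side")}; pickle.dump((s,d),open("v6.pkl","wb"))
for n in d: c=cam(d[n],s); print(n,"expected top centre",proj(c,o+a*.06).round(1),"if 8mm high",proj(c,o+a*.068).round(1))
c=lambda n,x,y,w,h,f:cv2.resize(d[n]["image"][y:y+h,x:x+w,::-1],None,fx=f,fy=f,interpolation=cv2.INTER_CUBIC)
cv2.imwrite("pics/f.png",np.hstack([np.vstack([c("scene",380,250,100,75,4),c("side",260,145,100,75,4)]),c("wrist",220,120,200,300,2)]))
E
```

```text
[ 0.50195059 -0.11537057  0.25913882] {'lat_mm': array([-0.18, -1.77]), 'tilt': array([0.0006, 0.0033]), 'bottom_mm': np.float64(121.07), 'F': array([ 0. , -0.7,  0.5]), 'M': array([ 0.16, -0.2 ,  0.03]), 't': 10.75, 'q6': np.float64(0.564)}
wrist expected top centre [[320.6 244.9]] if 8mm high [[320.6 248.9]]
scene expected top centre [[410.5 264.6]] if 8mm high [[408.4 260.8]]
side expected top centre [[309.  161.2]] if 8mm high [[310.6 158.9]]
```

View pics/f.png

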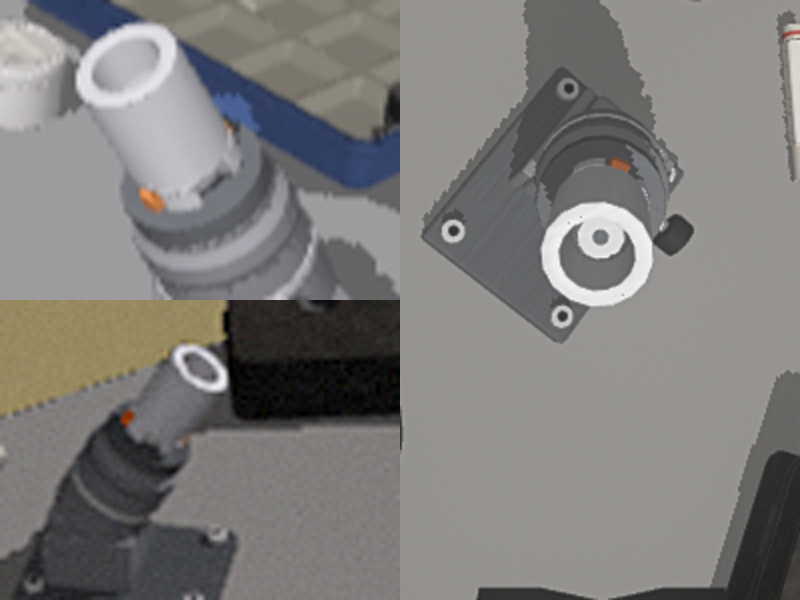

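The sleeve's top centre is at scene (411.4,266), against (410.5,264.6) expected for home and (408.4,260.8) if it were 8 mm high. The legs rest on the ring, the dogs sit inside the notches, and the gripper is clear.

```bash
python3 -c "
from station import job; print(job.close_job())"
```

```text
the job is handed in; nothing more can be done
None
```

The aluminium sleeve is on the spigot, notches over both orange dogs and down against the shoulder. It is released and the gripper is about 120 mm clear. I handed the job in at about 11 s of the 58 s allowed; it reports no verdict.

- **Turning:** I did not search under a push. I read the notch and dog angles from the wrist camera and turned the sleeve 26° before sliding it on. It passed the 8 mm dog level without a stop.
- **Seating:** It met firm contact of about 30 N within about 1 mm of the estimated home position.
- **Last picture:** The sleeve's top centre was within 2 px of where it should be when home, and about 6 px from where it would be 8 mm high. The legs rest on the ring with the dogs inside the notches.
- **Contact:** The force on the tool was under 1 N once clear.
- **Disagreement:** During insertion the computed sideways offset drifted to about 2 mm, with a steady side force of 3 to 5 N. I put this down to calibration error and play; the last picture does not show the sleeve off-axis.
- **Brass sleeve and tin:** The arm never came near them at desk height, but I did not re-measure their positions at the end.

My first set of move calls was refused because the rows lacked some keys; nothing moved.

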